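# Half-twist a network pod in its reset dock and hold it

### The arm

A 6-joint arm with a two-finger parallel gripper is mounted at the origin on the work surface. World frame = base frame: x ahead of the robot, y to its left, z up, the work surface at z = 0. Lengths are in m, angles in rad, forces in N, time in s.
With the tool pointing down it reaches from about 0.375 to 0.9 m from the base axis. Payload 3.1 kg.
Tool frame: the origin (TCP) lies midway between the tips of the shut fingers; the grasp point (between the pads) lies 19 mm behind it; z points along the fingers, y is the line along which they close (so a half turn about z gives the same grasp; the last joint's range is limited). The gripper opens to 85 mm and grips with 20 to 120 N. Pads are 22 mm wide; open, the fingers measure 114 mm over their backs; the gripper's body (76 mm by 85 mm) begins 54 mm behind the grasp point. The pads swing forward as they close: fully open they stand 13 mm farther back than shut.
Start: joints at [-1.411, 0.527, 1.433, -0, 1.181, -0.178], TCP at [0.207, -0.59, 0.231] pointing down, gripper open.
Joint ranges: [-3.08, 3.08], [-0.75, 2.2], [0.22, 2.44], [-1.43, 4.57], [0, 2.65], [-2.85, 2.85]. Speed limits (rad/s): [2.79, 2.79, 3.14, 3.14, 3.14, 3.14].

### API

Orientations are given as a unit quaternion [x, y, z, w].
In Python, from station import manip gives the robot as it stands. The module is installed in compiled form; this text tells all that it offers.
- The arm moves only by the tool apply_moves, never from a script. Its arguments are lists of equal length, an entry for each row: "claw": the gripper's target within -1 to 1 (fully open at 1, half-way at 0, shut at -1); "travel": the shift along the tool's x, y, z scaled (see below), a list of three; "turn": the turn, a rotation vector about the tool's x, y, z scaled (see below), a list of three. In form: {"claw": [claw, ...], "travel": [[dx, dy, dz], ...], "turn": [[rx, ry, rz], ...]}. A call has 1 to 5 rows; each row is the pose to reach, as a shift and turn from the pose commanded when the call began, along the tool's axes at that moment, turning the shorter way round; what a row does not reach only later rows make up. The controller multiplies each number of a shift by 800 mm and each number of a turn by 180 degrees. A row lasts 1/12 s, in which the tool goes at most 41.7 mm and 7.16 degrees, less where a joint would pass 70% of its speed; a pose out of reach is approached as far as the arm can. A call with a number of a shift or a turn outside -1 to 1 is refused whole. A call with a gripper value outside its range is refused whole. The fingers move at their own pace and stop on an object; "newtons" is the grip in N (left out, the last holds). Time passes only in rows, so rows that repeat a pose let the fingers close. It gives the time, the measured TCP pose, the force, the opening and the grip force at its end, in the units of the state.
- manip.sense(): the state, without advancing time (a new reading comes with each control period).
- manip.snapshot(name): name is "scene" or "top"; returns a dict with "pixels" (400x640x3 uint8, red, green, blue), "depth" (400x640 float32, m along the optical axis (not along the pixel's ray), 0 where there is no reading), "intrinsics" (3x3 intrinsics, pixels), "R" (3x3) and "t" (3): a world point X has camera coordinates R X + t. Camera axes: x right, y down, z forward; pixel columns grow to the right and rows downward; lengths in m; the calibration is good to about 2 mm. A picture is of the moment at which its call begins.
- manip.sign_off(): hands the job in; it is judged then, once.
The state is a dict: "t": time; "q": joint angles; "qd": joint speeds; "tau": joint torques, N m; "tcp_pos": TCP position; "tool_rot": TCP orientation; "force": force on the tool from outside, world axes, zero at the start; "ft_torque": the same for the moment, N m; "finger_gap": opening from 0.0 (shut) to 1.0 (fully open); "gripper_force": force on a finger pad.
Only numpy, scipy, OpenCV 4.12 (cv2) and the standard library are available. Lean on these libraries where they do the work, as an engineer would, in place of code of your own. Each camera call takes 0.05 s, during which the arm holds its last target. There are 200 camera calls.

### The job

Reset the network pod that has the grip fin: first swing the dock's lever to the middle one of its three marker posts and leave it there, then lower the pod into the dock's twist-lock socket until it sits on the bottom and turn it clockwise (seen from above) to half-way, the fin in line with the ribs on the rim. Never turn it as far as the lock click, at the round studs. The socket springs back, so finish while still gripping the pod and holding it at half-way, and leave the other things on the counter where they are.

Things in the scene. Friction and masses are not known exactly. Their poses are not given: they have to be found in the camera images.
- pod: Loose pod, 0.21 to 0.42 kg: grey hexagonal housing 87 mm across flats (corners along x), grip fin on top, round boss below. Origin: centre of the boss's underside, z up. Above it: boss (56 mm diameter) 0 to 18 mm, hexagon 18 to 46, fin 46 to 76. Two equal lugs at the boss's foot, 16 mm wide, 6 thick, point along +x and -x (76 mm over the tips): it fits either way round. Starts upright on its boss.
- fin (a point): Centre of the pod's grip fin, 61 mm above the pod's origin. The fin is an upright bar, 60 mm long along the pod's x (over the lugs), 16 mm thick along its y, 30 mm high.
- dock: Fixed dock: white round housing, 140 mm diameter, 22 mm high, and beside it a lever on a flat round foot (82 mm radius, 8 high). Origin: centre of the housing on the counter, z up. Its flange (16 to 22 mm high) has a 60 mm round mouth and two 20 mm wide notches along the dock's +x and -x, out to 41 mm from the centre: lower the pod with its x along the dock's x, either way round.
- socket (a point): Point on the socket's axis at its bottom, 8 mm above the counter; the pod's origin comes here when fully seated. The seated lugs then have 2 mm of play below the flange.
- half_rib (a point): One of two ribs on the housing's rim (13 x 4 mm, 4 high, 61.5 mm from the axis), 0.6 rad clockwise, seen from above, of each notch: half-way. This point: top of the rib at the +x notch. Two round 8 mm studs 1.1 rad clockwise of the notches mark the lock.
- twist (a joint): Angle (rad) of the sprung turntable in the socket's bottom, growing clockwise seen from above. At rest 0, its two pockets below the notches; the lugs drop into them and turn it (2 mm play each side of a lug: it may lag the pod by 0.055 rad). Travel 0 to 1.2, half-way 0.6, from 0.95 on it counts as clicked. The spring pulls back with 0.12 N m per rad; a released pod turns back.
- lever (a joint): Angle (rad) of the dock's lever about its vertical axis, growing clockwise seen from above. At 0 it points along the dock's -x, at 1.571 along its +y; travel 0 to 1.745. Marker posts (26 mm high) at 0, 0.873 (the middle one) and 1.745. Stays where left (friction 0.04 N m); starts between 0 and 0.4.
- lever_pin (a point): Point on the axis of the lever's upright round black pin, 16 mm diameter, 60 mm from the pivot on the flat steel lever arm (10 mm wide, top 28 mm above the counter). The pin reaches from 28 to 68 mm above the counter; this point is at 48 mm. It moves with the lever.
- lever_pivot (a point): Point on the lever's vertical axis, 28 mm above the counter, at x 30 mm, y 100 mm in the dock's frame.
- plain_pod_a: Bystander: flat hexagonal pod without a fin, 95 mm across flats, 25 mm high; origin under its centre.
- plain_pod_b: Bystander: another such flat pod.
- cover: Bystander: black square cover, 70 x 70 x 16 mm; origin under its centre.
- mug: Bystander: white mug, 80 mm diameter, 90 mm high.
- jar: Bystander: small glass jar, 56 mm diameter, 70 mm high.
- carton: Bystander: cardboard carton, 70 x 80 x 30 mm.
- driver: Bystander: screwdriver lying on the counter.
Not all that is in view belongs to the job. Leave any green look-alike of the pod alone.

How it is judged:
By the outcome, as a careful person would: the job done as asked, in the order asked, and still so for the second after the job is handed in, while the arm keeps its last pose, push and grip.
It also fails if it takes over 54 s, if anything falls off the work surface, if the arm or the gripper's body presses on something with over 40 N, if the wrist force passes 120 N, or if a joint passes its speed limit or range.

## Working session

There is one attempt and no reset: what is moved stays moved. The work goes in short steps, Python scripts to look and compute and a tool call to move; the robot and the scene stay as the last step left them, time stands still between calls to the robot, and variables do not carry over. Pictures are saved under pics/ and viewed, at most 10 in all, crops included, and the job is handed in when it is done.

Besides the shell and the picture viewer there is one more tool, called as name(argument=value, ...), one argument or row to a line, values as JSON. apply_moves: Moves the arm, as the interface text tells. Shifts and turns lie within -1 to 1; 1 stands for 800 mm of shift or 180 degrees of turn. Its arguments: {"type":"object","properties":{"claw":{"type":"array","items":{"type":"number"}},"travel":{"type":"array","items":{"type":"array","items":{"type":"number"}}},"turn":{"type":"array","items":{"type":"array","items":{"type":"number"}}},"newtons":{"type":"number"}},"required":["claw","travel","turn"]}

```bash
mkdir -p pics
python3 - <<'E'
from station import manip
import cv2,numpy as np
s=manip.sense();print({k:np.round(v,3) for k,v in s.items()})
for n in("scene","top"):
    d=manip.snapshot(n);cv2.imwrite(f"pics/{n}0.png",d["pixels"][:,:,::-1]);np.savez(f"{n}0.npz",**d)
    print(n,d["intrinsics"].round(1).tolist(),(-d["R"].T@d["t"]).round(3),d["R"].round(2).tolist())
E
```

```text
{'t': np.float64(0.0), 'q': array([-1.411,  0.528,  1.434, -0.   ,  1.181, -0.178]), 'qd': array([ 0.002, -0.001,  0.   ,  0.   , -0.003,  0.   ]), 'tau': array([ 1.0000e-03, -4.4234e+01, -1.7802e+01, -0.0000e+00,  9.0000e-03,
        0.0000e+00]), 'tcp_pos': array([ 0.207, -0.589,  0.23 ]), 'tool_rot': array([ 0.986,  0.168,  0.   , -0.001]), 'force': array([-0.225,  0.254, -0.085]), 'ft_torque': array([-0.033,  0.077,  0.056]), 'gripper_force': np.float64(0.0), 'finger_gap': np.float64(0.999)}
scene [[368.3, 0.0, 318.6], [0.0, 368.3, 200.1], [0.0, 0.0, 1.0]] [ 1.131 -0.038  0.845] [[0.11, 0.99, -0.01], [0.78, -0.09, -0.62], [-0.61, 0.06, -0.79]]
top [[474.3, 0.0, 324.9], [0.0, 474.3, 202.9], [0.0, 0.0, 1.0]] [0.491 0.032 1.302] [[0.01, -1.0, 0.02], [-1.0, -0.01, -0.04], [0.04, -0.02, -1.0]]
```

View pics/scene0.png

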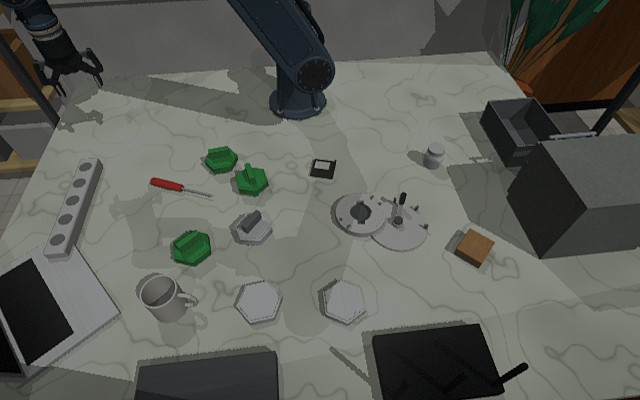

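View pics/top0.png

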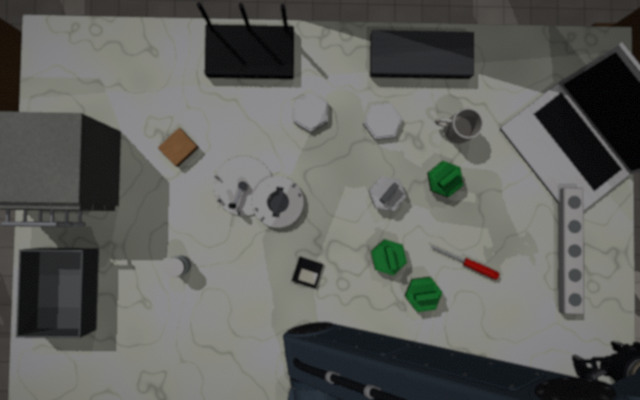

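The scene view shows the grey finned pod at (252,228), three green look-alikes at (220,160), (251,180) and (191,247), and plain pods at (259,300) and (343,300). The dock is at (360,213) and its lever foot at (398,225). In the top view the grey pod is at (388,195) and the dock at (278,203). Only the grey finned one fits the description, so I'll confirm it with an enlarged crop.

Run:
```python
import cv2,numpy as np
a=cv2.imread("pics/top0.png")[140:250,200:420]; b=cv2.imread("pics/scene0.png")[170:270,220:440]
f=lambda i,h:cv2.convertScaleAbs(cv2.resize(i,(660,h),interpolation=cv2.INTER_CUBIC),alpha=1.3)
cv2.imwrite("pics/crop1.png",np.vstack([f(a,300*11//10-30),f(b,300)]))
```

```text
(no output)
```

View pics/crop1.png

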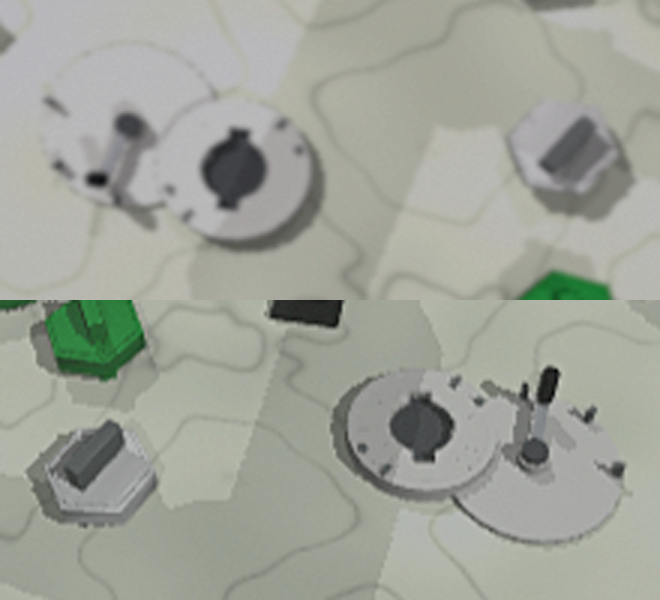

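The crop confirms it: the grey hexagon with a dark fin is at (565,150) in its upper half. The dock's notches point up and down in the image. The pivot knob is at (130,124) and the pin tip at (97,180), next to the first post. Now I'll measure.

```bash
cat > h.py <<'E'
import numpy as np,cv2
def cloud(d):
    K,R,t,D=d["intrinsics"],d["R"],d["t"],d["depth"]
    v,u=np.mgrid[:D.shape[0],:D.shape[1]]
    c=np.stack([(u-K[0,2])/K[0,0]*D,(v-K[1,2])/K[1,1]*D,D],-1)
    P=(c-t)@R; P[D==0]=np.nan; return P
def onplane(d,u,v,z):
    r=d["R"].T@np.array([(u-d["intrinsics"][0,2])/d["intrinsics"][0,0],(v-d["intrinsics"][1,2])/d["intrinsics"][1,1],1]);o=-d["R"].T@d["t"]
    return o+r*(z-o[2])/r[2]
def proj(d,X):
    c=d["R"]@np.array(X)+d["t"];p=d["intrinsics"]@c;return p[:2]/p[2]
def tri(d1,p1,d2,p2):
    A=[]
    for d,p in((d1,p1),(d2,p2)):
        M=d["intrinsics"]@np.c_[d["R"],d["t"]];A+=[p[0]*M[2]-M[0],p[1]*M[2]-M[1]]
    A=np.array(A);return np.linalg.lstsq(A[:,:3],-A[:,3],rcond=None)[0]
E
python3 - <<'E'
from h import *
T=dict(np.load("top0.npz"));S=dict(np.load("scene0.npz"))
for n,d,boxes in(("top",T,dict(pod=(365,170,412,220),dock=(205,145,312,236))),("scene",S,dict(pod=(225,200,280,250),dock=(325,185,432,255)))):
    P=cloud(d)
    for k,(a,b,c,e) in boxes.items():
        Q=P[b:e,a:c].reshape(-1,3);Q=Q[~np.isnan(Q[:,0])]
        h,ed=np.histogram(Q[:,2],np.arange(-.01,.09,.004));print(n,k,dict(zip((ed[:-1]*1e3).round().astype(int).tolist(),h.tolist())))
        if k=="pod":
            for lo,hi in((.035,.055),(.066,.085)):
                q=Q[(Q[:,2]>lo)&(Q[:,2]<hi)];r=cv2.minAreaRect((q[:,:2]*1000).astype(np.float32));print(lo,len(q),np.median(q[:,2]),r, q.mean(0))
        else:
            q=Q[(Q[:,2]>.017)&(Q[:,2]<.025)];print(q.min(0),q.max(0),len(q))
K=lambda u,v:(200+u/3,140+v/(300/110)); L=lambda u,v:(220+u/3,170+(v-300)/3)
for n,a,b in(("pin",(97,180),(548,373)),("knob",(130,124),(535,450)),("notch+",(238,131),(427,457)),("notch-",(228,207),(420,396)),("fin end1",(585,125),(115,427)),("post mid",(60,168),(588,410)),("socket",(234,169),(423,427)),("fin",(568,150),(94,456))):
    print(n,(tri(T,K(*a),S,L(*b))*1e3).round(1))
print("notches on z=22", [ (onplane(T,*K(*p),.022)*1e3).round(1) for p in((238,131),(228,207))])
E
```

```text
top pod {-10: 4, -6: 184, -2: 738, 2: 445, 6: 27, 10: 0, 14: 3, 18: 2, 22: 6, 26: 5, 30: 8, 34: 14, 38: 100, 42: 289, 46: 300, 50: 62, 54: 5, 58: 1, 62: 5, 66: 6, 70: 21, 74: 87, 78: 32, 82: 2}
0.035 765 0.04571248547531892 ((567.3215942382812, -155.50213623046875), (97.15989685058594, 87.31851196289062), 19.833173751831055) [ 0.56654051 -0.15365336  0.04558036]
0.066 148 0.0766665608723093 ((567.2645263671875, -155.57113647460938), (16.1658878326416, 61.02046585083008), 50.51454544067383) [ 0.56722141 -0.1551682   0.07621554]
top dock {-10: 26, -6: 709, -2: 2856, 2: 1925, 6: 1474, 10: 782, 14: 103, 18: 551, 22: 890, 26: 280, 30: 59, 34: 3, 38: 3, 42: 1, 46: 2, 50: 2, 54: 2, 58: 1, 62: 4, 66: 15, 70: 10, 74: 0, 78: 0, 82: 0}
[0.47278619 0.07105869 0.01703613] [0.65841449 0.30583585 0.02499935] 1304
scene pod {-10: 0, -6: 155, -2: 1466, 2: 168, 6: 0, 10: 0, 14: 6, 18: 22, 22: 27, 26: 29, 30: 31, 34: 31, 38: 112, 42: 262, 46: 196, 50: 19, 54: 22, 58: 18, 62: 20, 66: 19, 70: 29, 74: 106, 78: 6, 82: 0}
0.035 619 0.04535699038784106 ((569.4171752929688, -157.46258544921875), (96.89009857177734, 86.52743530273438), 20.226469039916992) [ 0.5797653  -0.15531449  0.04467868]
0.066 160 0.07518928812053258 ((569.8953247070312, -157.57928466796875), (17.764022827148438, 60.282005310058594), 50.077781677246094) [ 0.57086203 -0.15687542  0.07437496]
scene dock {-10: 0, -6: 249, -2: 2929, 2: 662, 6: 1654, 10: 371, 14: 74, 18: 579, 22: 747, 26: 110, 30: 24, 34: 6, 38: 6, 42: 5, 46: 6, 50: 6, 54: 6, 58: 6, 62: 7, 66: 19, 70: 0, 74: 0, 78: 0, 82: 0}
[0.47294182 0.06687984 0.01701263] [0.61316385 0.30519283 0.02498472] 1293
pin [526.9 251.9  63.5]
knob [583.7 230.8  25.7]
notch+ [578.  134.   22.8]
notch- [502.8 142.3  15.2]
fin end1 [ 580.8 -151.6  119.2]
post mid [539.9 293.8  18.3]
socket [540.6 137.6  17.3]
fin [ 561.  -160.    49.4]
notches on z=22 [array([577.8, 132.9,  22. ]), array([502.6, 140.8,  22. ])]
```

```bash
cat >> h.py <<'E'
from scipy.spatial.transform import Rotation as Rn
def go(x,y,z,yaw):
    "print travel/turn for TCP at x,y,z mm, tool down, tool x at yaw deg"
    from station import manip
    s=manip.sense();R0=Rn.from_quat(s["tool_rot"])
    q=Rn.from_euler("z",yaw,degrees=True)*Rn.from_euler("x",180,degrees=True)
    tr=R0.inv().apply(np.array([x,y,z])/1e3-s["tcp_pos"])/.8
    tu=(R0.inv()*q).as_rotvec(degrees=True)/180
    print("t",round(float(s["t"]),2),"tcp",(s["tcp_pos"]*1e3).round(1),"gap",s["finger_gap"].round(3),"F",s["force"].round(1))
    print("travel",tr.round(4).tolist(),"turn",tu.round(4).tolist(),"rows>=",round(max(np.linalg.norm(tr)*800/41.7,np.linalg.norm(tu)*180/7.16),1))
E
python3 - <<'E'
from h import *
from scipy.optimize import minimize
T=dict(np.load("top0.npz"));S=dict(np.load("scene0.npz"))
sg=lambda x:1/(1+np.exp(-np.clip(x/1.5,-30,30)))
for n,d in(("top",T),("scene",S)):
    P=cloud(d).reshape(-1,3)*1e3;P=P[~np.isnan(P[:,0])]
    Q=P[np.hypot(P[:,0]-540,P[:,1]-137)<85]; Q=Q[Q[:,2]<34]; lab=Q[:,2]>15
    def f(p):
        a=np.radians(p[2]);dx,dy=Q[:,0]-p[0],Q[:,1]-p[1];X=dx*np.cos(a)+dy*np.sin(a);Y=-dx*np.sin(a)+dy*np.cos(a);r=np.hypot(X,Y)
        hole=np.maximum(sg(30-r),sg(10-abs(Y))*sg(41-abs(X)))
        foot=0
        return np.mean((sg(70-r)*(1-hole)-lab)**2)
    best=min((minimize(f,(540,137,a),method="Nelder-Mead") for a in(-9,-6,-3)),key=lambda r:r.fun);x,y,a=best.x
    A=np.radians(a);pv=np.array([x+30*np.cos(A)-100*np.sin(A),y+30*np.sin(A)+100*np.cos(A)])
    pin=P[(P[:,2]>45)&(np.hypot(P[:,0]-527,P[:,1]-252)<40)];pt=pin[pin[:,2]>63]
    print(n,best.x.round(2),round(best.fun,4),"pivot",pv.round(1),"pin",pin.mean(0).round(1),pt.mean(0).round(1),len(pt))
    w=np.arctan2(*(pt.mean(0)[:2]-pv)[::-1]);print("r",np.linalg.norm(pt.mean(0)[:2]-pv),"lever",np.pi+A-w)
    g=A+np.pi-.873;print("goal pin",pv+60*np.array([np.cos(g),np.sin(g)]))
go(527,252,160,140)
E
```

```text
top [542.49 138.88  -7.59] 0.0196 pivot [585.4 234. ] pin [529.4 254.1  65.9] [529.8 255.1  68.9] 29
r 59.511059823783796 lever 0.2299206453583933
goal pin [553.29151434 284.70474483]
scene [541.17 137.08  -6.3 ] 0.0489 pivot [582.  233.2] pin [533.2 252.2  60.2] [531.2 253.3  67.6] 23
r 54.627525010571205 lever 0.26747855071184734
goal pin [548.68834588 283.11163789]Traceback (most recent call last):
  File "<stdin>", line 19, in <module>
  File "h.py", line 25, in go
    print("t",round(float(s["t"]),2),"tcp",(s["tcp_pos"]*1e3).round(1),"gap",s["finger_gap"].round(3),"F",s["force"].round(1))
                                                                             ^^^^^^^^^^^^^^^^^^^^^
AttributeError: 'float' object has no attribute 'round'
```

```bash
sed -i 's/s\["finger_gap"\].round(3)/round(float(s["finger_gap"]),3)/' h.py; python3 -c "
from h import *
go(529.5,254,160,140)"
```

```text
t 0.1 tcp [ 207.1 -589.   230.4] gap 1.001 F [-0.2  0.1  0.1]
travel [0.7295, -0.8605, 0.0899] turn [-0.0003, -0.0007, -0.6703] rows>= 21.7
```

apply_moves(
  claw=[0,0,0,0,0],
  travel=[
    [0.146,-0.172,0],
    [0.146,-0.172,0],
    [0.146,-0.172,0],
    [0.146,-0.172,0],
    [0.146,-0.172,0],
  ],
  turn=[
    [0,0,0],
    [0,0,0],
    [0,0,0],
    [0,0,0],
    [0,0,0],
  ],
)

```text
t: 0.52
tcp_pos: [0.2722, -0.414, 0.2304]
tool_rot: [0.986, 0.169, -0.0, -0.004]
force: [-0.1, 0.6, -0.2]
finger_gap: 0.502
gripper_force: 0.0
```

apply_moves(
  claw=[0,0,0,0,0],
  travel=[
    [0.146,-0.172,0],
    [0.146,-0.172,0],
    [0.146,-0.172,0],
    [0.146,-0.172,0],
    [0.146,-0.172,0],
  ],
  turn=[
    [0,0,0],
    [0,0,0],
    [0,0,0],
    [0,0,0],
    [0,0,0],
  ],
)

```text
t: 0.93
tcp_pos: [0.336, -0.2471, 0.2309]
tool_rot: [0.986, 0.169, -0.0, -0.002]
force: [-0.6, 0.6, 0.5]
finger_gap: 0.502
gripper_force: 0.0
```

apply_moves(
  claw=[0,0,0,0,0],
  travel=[
    [0.146,-0.172,0],
    [0.146,-0.172,0],
    [0.146,-0.172,0],
    [0.146,-0.172,0],
    [0.146,-0.172,0],
  ],
  turn=[
    [0,0,0],
    [0,0,0],
    [0,0,0],
    [0,0,0],
    [0,0,0],
  ],
)

```text
t: 1.35
tcp_pos: [0.4013, -0.0798, 0.2312]
tool_rot: [0.985, 0.17, 0.0, -0.001]
force: [0.9, 0.6, 0.1]
finger_gap: 0.499
gripper_force: 0.0
```

apply_moves(
  claw=[0,0,0,0,0],
  travel=[
    [0.146,-0.172,0],
    [0.146,-0.172,0],
    [0.146,-0.172,0],
    [0.146,-0.172,0],
    [0.146,-0.172,0],
  ],
  turn=[
    [0,0,0],
    [0,0,0],
    [0,0,0],
    [0,0,0],
    [0,0,0],
  ],
)

```text
t: 1.77
tcp_pos: [0.4674, 0.0887, 0.2314]
tool_rot: [0.985, 0.17, 0.001, -0.001]
force: [0.5, -0.1, 0.1]
finger_gap: 0.497
gripper_force: 0.0
```

apply_moves(
  claw=[0,0,0,0,0],
  travel=[
    [0.146,-0.172,0],
    [0.146,-0.172,0],
    [0.146,-0.172,0],
    [0.146,-0.172,0],
    [0.146,-0.172,0],
  ],
  turn=[
    [0,0,0],
    [0,0,0],
    [0,0,0],
    [0,0,0],
    [0,0,0],
  ],
)

```text
t: 2.18
tcp_pos: [0.5323, 0.258, 0.2312]
tool_rot: [0.985, 0.17, 0.002, -0.001]
force: [0.1, -0.1, 0.7]
finger_gap: 0.5
gripper_force: 0.0
```

apply_moves(
  claw=[0,0,0,0,0],
  travel=[
    [0,0,0],
    [0,0,0],
    [0,0,0],
    [0,0,0],
    [0,0,0],
  ],
  turn=[
    [0,0,-0.19],
    [0,0,-0.19],
    [0,0,-0.19],
    [0,0,-0.19],
    [0,0,-0.19],
  ],
)

```text
t: 2.6
tcp_pos: [0.5301, 0.2526, 0.2308]
tool_rot: [0.891, 0.453, -0.001, 0.0]
force: [-0.3, -0.1, 0.3]
finger_gap: 0.5
gripper_force: 0.0
```

apply_moves(
  claw=[0,0,0,0,0],
  travel=[
    [0,0,0],
    [0,0,0],
    [0,0,0],
    [0,0,0],
    [0,0,0],
  ],
  turn=[
    [0,0,-0.19],
    [0,0,-0.19],
    [0,0,-0.19],
    [0,0,-0.19],
    [0,0,-0.19],
  ],
)

```text
t: 3.02
tcp_pos: [0.5301, 0.2524, 0.2309]
tool_rot: [0.719, 0.695, -0.0, -0.0]
force: [0.8, -0.7, -0.2]
finger_gap: 0.501
gripper_force: 0.0
```

apply_moves(
  claw=[0,0,0,0,0],
  travel=[
    [0,0,0],
    [0,0,0],
    [0,0,0],
    [0,0,0],
    [0,0,0],
  ],
  turn=[
    [0,0,-0.19],
    [0,0,-0.19],
    [0,0,-0.19],
    [0,0,-0.19],
    [0,0,-0.19],
  ],
)

```text
t: 3.43
tcp_pos: [0.5301, 0.2524, 0.2309]
tool_rot: [0.483, 0.876, -0.0, -0.0]
force: [-0.7, -0.2, -0.4]
finger_gap: 0.498
gripper_force: 0.0
```

```bash
python3 -c "
from h import *
go(529.5,254,110,140)"
```

```text
t 3.43 tcp [530.1 252.4 230.9] gap 0.498 F [-0.7 -0.2 -0.4]
travel [0.0021, 0.0005, 0.1511] turn [-0.0003, -0.0, -0.0985] rows>= 2.9
```

apply_moves(
  claw=[0,0,0,0,0],
  travel=[
    [0.002,0,0.15],
    [0.002,0,0.15],
    [0.002,0,0.15],
    [0.002,0,0.15],
    [0.002,0,0.15],
  ],
  turn=[
    [0,0,-0.0985],
    [0,0,-0.0985],
    [0,0,-0.0985],
    [0,0,-0.0985],
    [0,0,-0.0985],
  ],
)

```text
t: 3.85
tcp_pos: [0.5278, 0.2536, 0.1094]
tool_rot: [0.346, 0.938, -0.002, -0.002]
force: [-0.2, -0.3, 0.6]
finger_gap: 0.499
gripper_force: 0.0
```

apply_moves(
  claw=[0,0,0,0,0],
  travel=[
    [0,0,0.03],
    [0,0,0.06],
    [0,0,0.088],
    [0,0,0.088],
    [0,0,0.088],
  ],
  turn=[
    [0,0,0],
    [0,0,0],
    [0,0,0],
    [0,0,0],
    [0,0,0],
  ],
)

```text
t: 4.27
tcp_pos: [0.5306, 0.2546, 0.0427]
tool_rot: [0.345, 0.939, 0.001, 0.001]
force: [-0.1, 0.2, 0.8]
finger_gap: 0.494
gripper_force: 0.0
```

apply_moves(
  claw=[-0.5,-0.6,-0.7,-0.9,-0.9],
  travel=[
    [0,0,0],
    [0,0,0],
    [0,0,0],
    [0,0,0],
    [0,0,0],
  ],
  turn=[
    [0,0,0],
    [0,0,0],
    [0,0,0],
    [0,0,0],
    [0,0,0],
  ],
  newtons=20,
)

```text
t: 4.68
tcp_pos: [0.5307, 0.2547, 0.0433]
tool_rot: [0.345, 0.939, 0.001, 0.002]
force: [-0.5, 0.3, 7.1]
finger_gap: 0.177
gripper_force: 21.9
```

Run:
```python
from h import *
from station import manip
go(529.5,254,40,140)
d=manip.snapshot("scene");P=cloud(d)
cv2.imwrite("pics/s1.png",cv2.resize(d["pixels"][130:280,300:480,::-1],(720,600),interpolation=cv2.INTER_CUBIC))
```

```text
t 4.68 tcp [530.7 254.7  43.3] gap 0.177 F [-0.5  0.3  7.1]
travel [0.0006, -0.0017, 0.0041] turn [0.001, 0.0008, -0.0018] rows>= 0.1
```

View pics/s1.png

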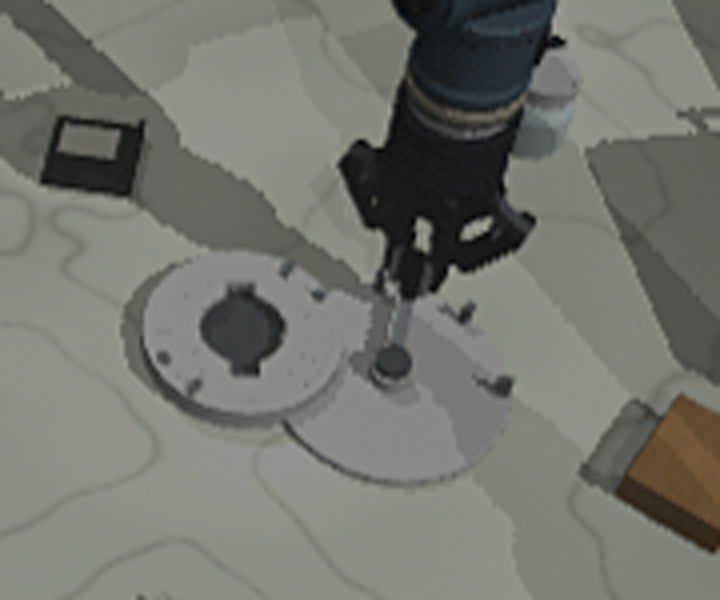

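The pin is held: the gap is about 15 mm, and in the crop the pads are on the pin at (410,270). The middle post is at about (465,312). Next I'll swing along the arc to the middle post.

apply_moves(
  claw=[-0.9,-0.9,-0.9,-0.9,-0.9],
  travel=[
    [0.0025,0.005,0],
    [0.0045,0.01,0],
    [0.005,0.0155,0],
    [0.0055,0.0215,0],
    [0.0055,0.027,0],
  ],
  turn=[
    [0,0,0],
    [0,0,0],
    [0,0,0],
    [0,0,0],
    [0,0,0],
  ],
)

```text
t: 5.15
tcp_pos: [0.5401, 0.2734, 0.0432]
tool_rot: [0.345, 0.939, -0.0, 0.0]
force: [-3.5, -1.4, 9.6]
finger_gap: 0.176
gripper_force: 22.2
```

apply_moves(
  claw=[-0.9,-0.9,-0.9,-0.9,-0.9],
  travel=[
    [-0.0005,0.006,0],
    [-0.0015,0.0115,0],
    [-0.0025,0.0171,0],
    [-0.0025,0.0171,0],
    [-0.0025,0.0171,0],
  ],
  turn=[
    [0,0,0],
    [0,0,0],
    [0,0,0],
    [0,0,0],
    [0,0,0],
  ],
)

```text
t: 5.57
tcp_pos: [0.5502, 0.2838, 0.0432]
tool_rot: [0.345, 0.939, 0.001, 0.0]
force: [-2.5, 2.1, 6.8]
finger_gap: 0.176
gripper_force: 22.1
```

apply_moves(
  claw=[-0.6,-0.4,-0.2,0,0],
  travel=[
    [0,0,0],
    [0,0,0],
    [0,0,0],
    [0,0,0],
    [0,0,0],
  ],
  turn=[
    [0,0,0],
    [0,0,0],
    [0,0,0],
    [0,0,0],
    [0,0,0],
  ],
)

```text
t: 5.98
tcp_pos: [0.5504, 0.2827, 0.0408]
tool_rot: [0.345, 0.939, -0.0, -0.0]
force: [0.1, 0.8, 0.2]
finger_gap: 0.502
gripper_force: 0.0
```

apply_moves(
  claw=[0,0,0,0,0],
  travel=[
    [0,0,-0.03],
    [0,0,-0.08],
    [0,0,-0.13],
    [0,0,-0.17],
    [0,0,-0.17],
  ],
  turn=[
    [0,0,0],
    [0,0,0],
    [0,0,0],
    [0,0,0],
    [0,0,0],
  ],
)

```text
t: 6.4
tcp_pos: [0.5549, 0.2843, 0.1843]
tool_rot: [0.345, 0.939, 0.004, 0.006]
force: [0.3, -0.1, 0.8]
finger_gap: 0.501
gripper_force: 0.0
```

Run:
```python
from h import *
go(568.5,-156.5,180,140.3)
```

```text
t 6.4 tcp [554.9 284.3 184.3] gap 0.501 F [ 0.3 -0.1  0.8]
travel [-0.3694, -0.4092, 0.0033] turn [0.0039, 0.0025, -0.0034] rows>= 10.6
```

apply_moves(
  claw=[0,0,0,0,0],
  travel=[
    [-0.124,-0.135,0],
    [-0.124,-0.135,0],
    [-0.124,-0.135,0],
    [-0.124,-0.135,0],
    [-0.124,-0.135,0],
  ],
  turn=[
    [0,0,0],
    [0,0,0],
    [0,0,0],
    [0,0,0],
    [0,0,0],
  ],
)

```text
t: 6.82
tcp_pos: [0.5561, 0.1318, 0.1764]
tool_rot: [0.347, 0.938, -0.001, -0.0]
force: [0.2, -0.2, 0.8]
finger_gap: 0.5
gripper_force: 0.0
```

apply_moves(
  claw=[0,0,0,0,0],
  travel=[
    [-0.124,-0.135,0],
    [-0.124,-0.135,0],
    [-0.124,-0.135,0],
    [-0.124,-0.135,0],
    [-0.124,-0.135,0],
  ],
  turn=[
    [0,0,0],
    [0,0,0],
    [0,0,0],
    [0,0,0],
    [0,0,0],
  ],
)

```text
t: 7.23
tcp_pos: [0.5627, -0.0141, 0.1766]
tool_rot: [0.347, 0.938, -0.0, 0.001]
force: [0.1, -0.4, 1.1]
finger_gap: 0.501
gripper_force: 0.0
```

apply_moves(
  claw=[0,0,0,0,0],
  travel=[
    [-0.124,-0.135,0],
    [-0.124,-0.135,0],
    [-0.124,-0.135,0],
    [-0.124,-0.135,0],
    [-0.124,-0.135,0],
  ],
  turn=[
    [0,0,0],
    [0,0,0],
    [0,0,0],
    [0,0,0],
    [0,0,0],
  ],
)

```text
t: 7.65
tcp_pos: [0.5688, -0.1605, 0.1766]
tool_rot: [0.346, 0.938, -0.001, 0.001]
force: [0.7, -0.7, -0.3]
finger_gap: 0.503
gripper_force: 0.0
```

Run:
```python
from h import *
from station import manip
go(568.5,-156.5,100,140.3)
for n in("top","scene"):
    d=manip.snapshot(n);np.savez(n+"2.npz",**d);P=cloud(d).reshape(-1,3)*1e3
    p=P[(P[:,2]>62)&(P[:,2]<75)&(np.hypot(P[:,0]-552,P[:,1]-285)<45)];print(n,len(p),p.mean(0).round(1) if len(p) else "")
    cv2.imwrite(f"pics/{n}2.png",d["pixels"][:,:,::-1])
a=cv2.imread("pics/top2.png")[145:235,205:315]; b=cv2.imread("pics/scene2.png")[180:270,325:435]
f=lambda i:cv2.convertScaleAbs(cv2.resize(i,(366,300),interpolation=cv2.INTER_CUBIC),alpha=1.3)
cv2.imwrite("pics/lever2.png",np.hstack([f(a),f(b)]))
```

```text
t 7.65 tcp [ 568.8 -160.5  176.6] gap 0.503 F [ 0.7 -0.7 -0.3]
travel [0.0038, 0.0035, 0.0958] turn [-0.0001, 0.0008, -0.0047] rows>= 1.8
top 32 [553.4 283.9  68.3]
scene 28 [554.3 281.3  67.4]
```

View pics/lever2.png

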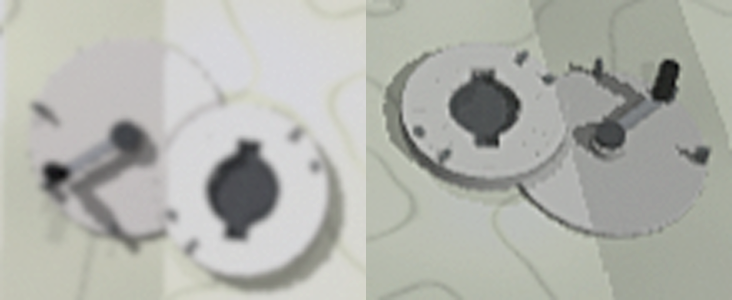

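Both views show the lever pointing at the middle post: in the top crop the pin is at (55,173), and the chord estimate gives about 0.88 rad. Now I'll grasp the pod.

apply_moves(
  claw=[0,0,0,0,0],
  travel=[
    [0.003,0.003,0.04],
    [0.003,0.003,0.08],
    [0.003,0.003,0.11],
    [0.003,0.003,0.11],
    [0.003,0.003,0.11],
  ],
  turn=[
    [0,0,-0.0035],
    [0,0,-0.0035],
    [0,0,-0.0035],
    [0,0,-0.0035],
    [0,0,-0.0035],
  ],
)

```text
t: 8.17
tcp_pos: [0.5663, -0.1507, 0.0878]
tool_rot: [0.338, 0.941, 0.0, -0.002]
force: [-0.7, -0.3, 1.5]
finger_gap: 0.499
gripper_force: 0.0
```

Run:
```python
from h import *
go(568.3,-156.5,50,140.3)
```

```text
t 8.17 tcp [ 566.3 -150.7   87.8] gap 0.499 F [-0.7 -0.3  1.5]
travel [-0.0067, -0.004, 0.0472] turn [-0.0002, -0.0014, 0.0008] rows>= 0.9
```

apply_moves(
  claw=[0,0,0,0,0],
  travel=[
    [-0.0067,-0.004,0],
    [-0.0067,-0.004,0.015],
    [-0.0067,-0.004,0.03],
    [-0.0067,-0.004,0.047],
    [-0.0067,-0.004,0.047],
  ],
  turn=[
    [0,0,0],
    [0,0,0],
    [0,0,0],
    [0,0,0],
    [0,0,0],
  ],
)

```text
t: 8.58
tcp_pos: [0.5678, -0.1586, 0.0492]
tool_rot: [0.34, 0.941, 0.0, -0.002]
force: [-0.8, -0.4, -0.7]
finger_gap: 0.5
gripper_force: 0.0
```

apply_moves(
  claw=[-0.4,-0.6,-0.8,-1,-1],
  travel=[
    [0,0,0],
    [0,0,0],
    [0,0,0],
    [0,0,0],
    [0,0,0],
  ],
  turn=[
    [0,0,0],
    [0,0,0],
    [0,0,0],
    [0,0,0],
    [0,0,0],
  ],
  newtons=50,
)

```text
t: 9.0
tcp_pos: [0.5697, -0.1595, 0.0518]
tool_rot: [0.339, 0.941, -0.0, 0.0]
force: [-0.4, -1.4, -0.3]
finger_gap: 0.174
gripper_force: 50.6
```

apply_moves(
  claw=[-1,-1,-1,-1,-1],
  travel=[
    [0,0,0],
    [0,0,0],
    [0,0,-0.03],
    [0,0,-0.06],
    [0,0,-0.08],
  ],
  turn=[
    [0,0,0],
    [0,0,0],
    [0,0,0],
    [0,0,0],
    [0,0,0],
  ],
)

```text
t: 9.42
tcp_pos: [0.5696, -0.1592, 0.1165]
tool_rot: [0.339, 0.941, 0.0, 0.0]
force: [0.8, -1.1, -2.3]
finger_gap: 0.175
gripper_force: 50.4
```

Run:
```python
from h import *
go(541.5,137.8,130,173.2)
```

```text
t 9.42 tcp [ 569.6 -159.2  116.5] gap 0.175 F [ 0.8 -1.1 -2.3]
travel [0.2641, 0.2633, -0.017] turn [0.0, 0.0002, -0.1827] rows>= 7.2
```

apply_moves(
  claw=[-1,-1,-1,-1,-1],
  travel=[
    [0.03,0.03,-0.017],
    [0.07,0.07,-0.017],
    [0.1,0.1,-0.017],
    [0.132,0.132,-0.017],
    [0.132,0.132,-0.017],
  ],
  turn=[
    [0,0,0],
    [0,0,0],
    [0,0,0],
    [0,0,0],
    [0,0,0],
  ],
)

```text
t: 9.83
tcp_pos: [0.5522, -0.0039, 0.1285]
tool_rot: [0.337, 0.941, 0.001, -0.003]
force: [-1.1, -0.9, -3.4]
finger_gap: 0.179
gripper_force: 50.3
```

apply_moves(
  claw=[-1,-1,-1,-1,-1],
  travel=[
    [0.035,0.035,0],
    [0.07,0.07,0],
    [0.105,0.105,0],
    [0.132,0.132,0],
    [0.132,0.132,0],
  ],
  turn=[
    [0,0,0],
    [0,0,0],
    [0,0,0],
    [0,0,0],
    [0,0,0],
  ],
)

```text
t: 10.25
tcp_pos: [0.5397, 0.1435, 0.1286]
tool_rot: [0.337, 0.942, 0.001, -0.001]
force: [0.4, -0.8, -2.5]
finger_gap: 0.176
gripper_force: 50.4
```

apply_moves(
  claw=[-1,-1,-1,-1,-1],
  travel=[
    [0,0,0],
    [0,0,0],
    [0,0,0],
    [0,0,0],
    [0,0,0],
  ],
  turn=[
    [0,0,-0.037],
    [0,0,-0.074],
    [0,0,-0.111],
    [0,0,-0.148],
    [0,0,-0.183],
  ],
)

```text
t: 10.67
tcp_pos: [0.5414, 0.1377, 0.1286]
tool_rot: [0.056, 0.998, -0.0, -0.0]
force: [-0.4, -1.2, -2.6]
finger_gap: 0.181
gripper_force: 50.4
```

apply_moves(
  claw=[-1,-1],
  travel=[
    [0,0,0],
    [0,0,0],
  ],
  turn=[
    [0,0,0],
    [0,0,0],
  ],
)

```text
t: 10.83
tcp_pos: [0.5415, 0.1377, 0.1287]
tool_rot: [0.06, 0.998, -0.0, -0.0]
force: [0.1, 0.0, -3.1]
finger_gap: 0.176
gripper_force: 50.4
```

```bash
cat > fit.py <<'E'
from h import *
from station import manip
from scipy.optimize import minimize
s=manip.sense();tcp=s["tcp_pos"]*1e3;print("t",s["t"],"tcp",tcp.round(1),"yaw",np.degrees(2*np.arctan2(s["tool_rot"][1],s["tool_rot"][0])).round(2),"F",s["force"].round(1))
ht=tcp[2]-52+46  # expected hexagon top
for n in("top","scene"):
    d=manip.snapshot(n);np.savez(n+"3.npz",**d);cv2.imwrite(f"pics/{n}3.png",d["pixels"][:,:,::-1])
    P=cloud(d).reshape(-1,3)*1e3;Q=P[(np.hypot(P[:,0]-tcp[0],P[:,1]-tcp[1])<70)]
    q=Q[(Q[:,2]>ht-12)&(Q[:,2]<ht+6)]; print(n,len(q),"z med",np.median(Q[(abs(Q[:,2]-ht)<6)][:,2]).round(1),"exp",ht.round(1))
    if len(q)>20: print(cv2.minAreaRect(q[:,:2].astype(np.float32)),np.percentile(q[:,:2],[1,99],axis=0).round(1).tolist())
a=cv2.imread("pics/top3.png");b=cv2.imread("pics/scene3.png")
f=lambda i:cv2.convertScaleAbs(cv2.resize(i,(400,400),interpolation=cv2.INTER_CUBIC),alpha=1.3)
u,v=proj(dict(np.load("top3.npz")),tcp/1e3).astype(int);a=a[v-50:v+50,u-50:u+50]
u,v=proj(dict(np.load("scene3.npz")),tcp/1e3).astype(int);b=b[v-50:v+50,u-50:u+50]
cv2.imwrite("pics/both3.png",np.hstack([f(a),f(b)]))
E
python3 fit.py
```

```text
t 10.8333 tcp [541.5 137.7 128.7] yaw 173.08 F [ 0.1  0.  -3.1]
top 86 z med 123.0 exp 122.7
((500.5184020996094, 148.92144775390625), (19.242259979248047, 40.006065368652344), 4.741285800933838) [[491.4, 129.6], [511.3, 168.1]]
scene 558 z med 122.6 exp 122.7
((547.30517578125, 136.7083740234375), (87.55976104736328, 84.0973892211914), 82.80152130126953) [[508.2, 94.1], [587.2, 179.9]]
```

View pics/both3.png

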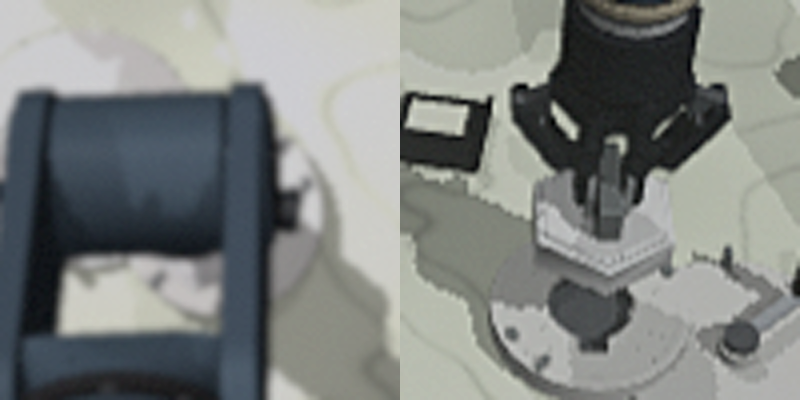

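```bash
cat > fit2.py <<'E'
from h import *
from scipy.optimize import minimize
import sys
tcp=np.array([float(a) for a in sys.argv[1:4]]);ht=tcp[2]-6
d=dict(np.load("scene3.npz"));P=cloud(d).reshape(-1,3)*1e3
Q=P[(np.hypot(P[:,0]-tcp[0],P[:,1]-tcp[1])<75)&(P[:,2]<ht+6)&(P[:,0]>tcp[0])];lab=Q[:,2]>ht-5
sg=lambda x:1/(1+np.exp(-np.clip(x/1.2,-30,30)))
def f(p):
    m=1
    for k in range(6):
        a=np.radians(p[2]+30+60*k);m=m*sg(43.5-(Q[:,0]-p[0])*np.cos(a)-(Q[:,1]-p[1])*np.sin(a))
    return np.mean((m-lab)**2)
r=min((minimize(f,(tcp[0]+i,tcp[1],float(sys.argv[4])),method="Nelder-Mead") for i in(-4,0,4)),key=lambda r:r.fun);print(r.x.round(2),r.fun,lab.sum(),len(Q))
E
python3 fit2.py 541.5 137.7 128.7 -6.9
```

```text
[535.28 137.6   -7.59] 0.1701397342087105 341 1664
```

Run:
```python
from h import *
def run(f,c,ht,yaw,dock=None):
    d=dict(np.load(f));P=cloud(d).reshape(-1,3)*1e3
    Q=P[(np.hypot(P[:,0]-c[0],P[:,1]-c[1])<62)&(P[:,2]<ht-4)&(P[:,2]>ht-24)]
    o=[]
    for k in(30,-30,90,-90):
        a=np.radians(yaw+k);n=np.array([np.cos(a),np.sin(a)]);pr=Q[:,:2]@n
        # side face points of this face: lie near the face plane
        t=(Q[:,:2]-c[:2])@np.array([-n[1],n[0]])
        m=(abs(t)<22)&(abs(pr-c[:2]@n-43.5)<9);o.append((k,m.sum(),(np.median(pr[m])-43.5-c[:2]@n).round(2)))
    print(f,o)
run("scene3.npz",np.array([541.5,137.7]),122.7,-6.9)
run("scene0.npz",np.array([568.3,-156.5]),46,-39.7)
```

```text
scene3.npz [(30, np.int64(71), np.float64(-2.08)), (-30, np.int64(88), np.float64(-1.89)), (90, np.int64(11), np.float64(-1.57)), (-90, np.int64(18), np.float64(-0.69))]
scene0.npz [(30, np.int64(85), np.float64(-0.19)), (-30, np.int64(24), np.float64(-0.24)), (90, np.int64(75), np.float64(-1.3)), (-90, np.int64(4), np.float64(0.69))]
```

The pod is gripped level: in the scene half of the picture the hexagon is at (605,220), above the mouth at (590,310). It sits about 2.3 mm toward -x of the TCP, so I'll correct that, then lower in small steps.

apply_moves(
  claw=[-1,-1,-1,-1,-1],
  travel=[
    [-0.003,0,0.02],
    [-0.003,0,0.04],
    [-0.003,0,0.06],
    [-0.003,0,0.06],
    [-0.003,0,0.06],
  ],
  turn=[
    [0,0,0],
    [0,0,0],
    [0,0,0],
    [0,0,0],
    [0,0,0],
  ],
)

```text
t: 11.35
tcp_pos: [0.5434, 0.1377, 0.0803]
tool_rot: [0.059, 0.998, -0.0, -0.001]
force: [-0.6, -0.8, -2.3]
finger_gap: 0.178
gripper_force: 50.3
```

apply_moves(
  claw=[-1,-1,-1,-1,-1],
  travel=[
    [0,0,0.003],
    [0,0,0.006],
    [0,0,0.009],
    [0,0,0.011],
    [0,0,0.011],
  ],
  turn=[
    [0,0,0],
    [0,0,0],
    [0,0,0],
    [0,0,0],
    [0,0,0],
  ],
)

```text
t: 11.77
tcp_pos: [0.5441, 0.1379, 0.0722]
tool_rot: [0.059, 0.998, -0.0, 0.0]
force: [-0.2, -0.2, -3.1]
finger_gap: 0.175
gripper_force: 50.3
```

Run:
```python
from h import *
from station import manip
go(543.8,137.9,60,173.1);s=manip.sense();print(s["ft_torque"].round(2))
d=manip.snapshot("scene");u,v=proj(d,np.array([.5415,.138,.06])).astype(int)
cv2.imwrite("pics/ins1.png",cv2.convertScaleAbs(cv2.resize(d["pixels"][v-50:v+50,u-50:u+50,::-1],(600,600),interpolation=cv2.INTER_CUBIC),alpha=1.3))
```

```text
t 11.77 tcp [544.1 137.9  72.2] gap 0.175 F [-0.2 -0.2 -3.1]
travel [0.0003, 0.0, 0.0152] turn [0.0, 0.0, 0.0008] rows>= 0.3
[ 0.02  0.06 -0.02]
```

There is no contact with the boss foot at about 20 mm, which is below the flange top, so it has entered. I'll continue down.

apply_moves(
  claw=[-1,-1,-1,-1,-1],
  travel=[
    [0,0,0.003],
    [0,0,0.006],
    [0,0,0.009],
    [0,0,0.011],
    [0,0,0.011],
  ],
  turn=[
    [0,0,0],
    [0,0,0],
    [0,0,0],
    [0,0,0],
    [0,0,0],
  ],
)

```text
t: 12.23
tcp_pos: [0.5437, 0.1378, 0.0628]
tool_rot: [0.059, 0.998, -0.0, -0.001]
force: [0.4, 0.3, -2.6]
finger_gap: 0.181
gripper_force: 50.4
```

apply_moves(
  claw=[-1,-1,-1,-1,-1],
  travel=[
    [0,0,0.0015],
    [0,0,0.003],
    [0,0,0.0045],
    [0,0,0.0052],
    [0,0,0.0052],
  ],
  turn=[
    [0,0,0],
    [0,0,0],
    [0,0,0],
    [0,0,0],
    [0,0,0],
  ],
)

```text
t: 12.65
tcp_pos: [0.5442, 0.1378, 0.0598]
tool_rot: [0.059, 0.998, -0.0, 0.0]
force: [-0.8, -1.1, 3.0]
finger_gap: 0.177
gripper_force: 51.1
```

Seated: bottom contact came at TCP z 59.8, as expected. Now I'll turn clockwise about the pod's axis.

apply_moves(
  claw=[-1,-1,-1,-1,-1],
  travel=[
    [0,-0.0003,0],
    [0.0001,-0.0006,0],
    [0.0002,-0.0008,0],
    [0.0002,-0.0011,0],
    [0.0003,-0.0013,0],
  ],
  turn=[
    [0,0,0.028],
    [0,0,0.056],
    [0,0,0.084],
    [0,0,0.112],
    [0,0,0.139],
  ],
)

```text
t: 13.07
tcp_pos: [0.5439, 0.1367, 0.0598]
tool_rot: [0.275, 0.961, -0.0, 0.0]
force: [-0.9, -1.3, 3.0]
finger_gap: 0.171
gripper_force: 51.3
```

Run:
```python
from h import *
from station import manip
go(543.2,136.2,59.8,137);s=manip.sense();print(s["ft_torque"].round(2))
```

```text
t 13.07 tcp [543.9 136.7  59.8] gap 0.171 F [-0.9 -1.3  3. ]
travel [0.0004, -0.001, -0.0] turn [-0.0, 0.0002, 0.0613] rows>= 1.5
[-0.15  0.21  0.13]
```

apply_moves(
  claw=[-1,-1,-1,-1,-1],
  travel=[
    [0.0001,-0.0002,0],
    [0.0002,-0.0004,0],
    [0.0003,-0.0005,0],
    [0.0003,-0.0005,0],
    [0.0003,-0.0005,0],
  ],
  turn=[
    [0,0,0.02],
    [0,0,0.04],
    [0,0,0.0615],
    [0,0,0.0615],
    [0,0,0.0615],
  ],
)

```text
t: 13.48
tcp_pos: [0.5433, 0.1362, 0.0598]
tool_rot: [0.364, 0.931, -0.0, 0.0]
force: [-1.0, -2.2, 5.4]
finger_gap: 0.174
gripper_force: 51.6
```

Run:
```python
from h import *
from station import manip
go(543.2,136.2,59.8,137);s=manip.sense();print(s["ft_torque"].round(2),s["gripper_force"])
d=manip.snapshot("scene");np.savez("scene4.npz",**d);u,v=proj(d,np.array([.5415,.138,.04])).astype(int)
cv2.imwrite("pics/end1.png",cv2.convertScaleAbs(cv2.resize(d["pixels"][v-45:v+45,u-50:u+70,::-1],(800,600),interpolation=cv2.INTER_CUBIC),alpha=1.3))
P=cloud(d).reshape(-1,3)*1e3
q=P[(P[:,2]>62)&(P[:,2]<75)&(np.hypot(P[:,0]-553,P[:,1]-283)<25)];print("pin",q.mean(0).round(1))
q=P[(abs(P[:,2]-54)<5)&(np.hypot(P[:,0]-541,P[:,1]-138)<58)];print("hex top z",np.median(q[:,2]).round(1),cv2.minAreaRect(q[:,:2].astype(np.float32)))
```

```text
t 13.48 tcp [543.3 136.2  59.8] gap 0.174 F [-1.  -2.2  5.4]
travel [0.0, -0.0001, -0.0] turn [-0.0001, 0.0001, 0.0016] rows>= 0.0
[-0.42  0.37  0.05] 51.550644636154175
pin [554.7 281.2  67.2]
hex top z 53.4 ((548.1983642578125, 133.8305206298828), (85.94862365722656, 79.04228210449219), 48.94715881347656)
```

View pics/end1.png

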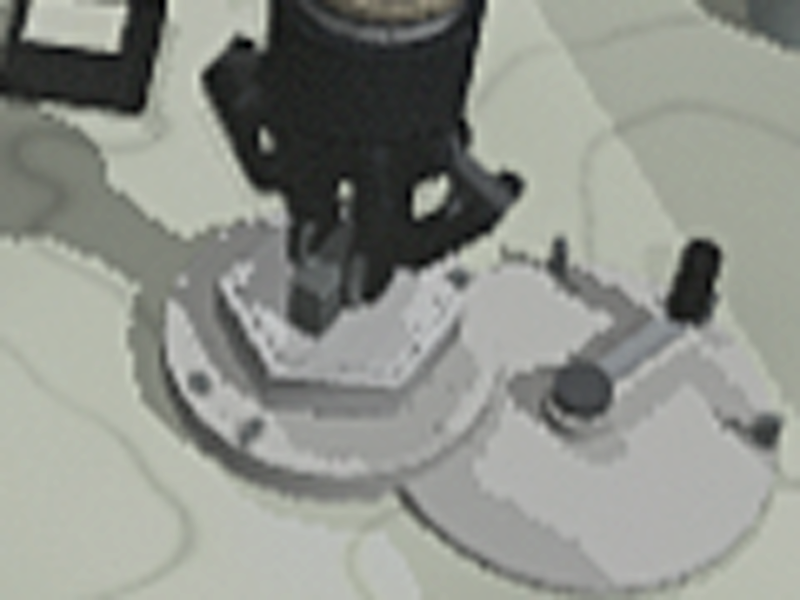

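Run:
```python
from h import *
d=dict(np.load("scene4.npz"));u,v=proj(d,np.array([.5415,.138,.04])).astype(int)
c=lambda x,y:(u-50+x/6.667,v-45+y/6.667)
for n,p,z in(("rib",(250,430),.024),("stud",(200,381),.024),("corner",(268,383),.054),("corner2",(400,388),.054),("corner3",(463,325),.054)):
    X=onplane(d,*c(*p),z)*1e3;w=X[:2]-[541.2,137.1];print(n,X.round(1),np.hypot(*w).round(1),np.degrees(np.arctan2(w[1],w[0])).round(1))
P=cloud(d).reshape(-1,3)*1e3;Q=P[(np.hypot(P[:,0]-541,P[:,1]-138)<62)&(P[:,2]<50)&(P[:,2]>30)]
def ln(k):
    a=np.radians(-43+k);n=np.array([np.cos(a),np.sin(a)]);r=Q[:,:2]-[541.2,137.1];t=r@[-n[1],n[0]];p=r@n;m=(abs(t)<20)&(abs(p-43.5)<6)
    s,o=np.polyfit(t[m],p[m],1);print("face",k,m.sum(),"dyaw",-np.degrees(np.arctan(s)).round(2),"off",o.round(2))
ln(30);ln(90);ln(-30)
```

```text
rib [588.1  96.4  24. ] 62.1 -40.9
stud [561.9  80.   24. ] 60.7 -70.1
corner [586.8 102.1  54. ] 57.4 -37.5
corner2 [595.2 153.1  54. ] 56.3 16.5
corner3 [567.9 184.2  54. ] 54.1 60.5
face 30 80 dyaw 0.54 off 43.3
face 90 39 dyaw -0.61 off 44.06
face -30 48 dyaw 0.2 off 41.89
```

Held against the ribs, the pod is seated (hexagon top at 53.4 mm), its yaw is about -43° and the rib is at about -41°. That puts it at half-way with allowance for the pocket's lag. The lever is unmoved at the middle post, so I'll hand in.

```bash
python3 -c "
from station import manip
print(manip.sign_off())"
```

```text
the job is handed in; nothing more can be done
None
```

I handed the job in at about 13.5 s with the lever at the middle post and the grey pod seated, still gripped and held at half-way (fin about 2° past the ribs to allow for pocket play, well short of the click); no verdict was returned.

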